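# Fold the inner flap over the sample vials and shut the cool box

### The arm

A 7-joint arm with a two-finger parallel gripper is mounted at the origin on the work surface. World frame = base frame: x ahead of the robot, y to its left, z up, the work surface at z = 0. Lengths are in m, angles in rad, forces in N, time in s.
With the tool pointing down it reaches from about 0.4 to 0.9 m from the base axis. Payload 5.5 kg.
Tool frame: the origin (TCP) lies at the very end of the fingers, on their centre line; the grasp point (between the pads) lies 19 mm behind it; z points along the fingers, y is the line along which they close (so a half turn about z gives the same grasp; the last joint's range is limited). The gripper opens to 85 mm and grips with 20 to 120 N. Pads are 22 mm wide; open, the fingers measure 114 mm over their backs; the gripper's body (76 mm by 85 mm) begins 54 mm behind the grasp point. The pads swing forward as they close: fully open they stand 13 mm farther back than shut.
Start: joints at [-0.966, 0.501, -0.427, 1.55, 0.221, 1.138, -0.21], TCP at [0.218, 0.612, 0.231] pointing down, gripper open.
Joint ranges: [-2.88, 2.88], [-0.31, 2.03], [-1.54, 1.56], [0.2, 2.42], [-1.41, 4.55], [0.19, 2.02], [-2.57, 2.57]. Speed limits (rad/s): [2.57, 2.57, 3.14, 3.14, 3.14, 3.14, 3.14].

### API

Orientations are given as a rotation vector (axis times angle).
In Python, from workcell import env gives the robot as it stands.
- The arm moves only by the tool servo_tool, never from a script. Its argument "increments" is text: rows parted by semicolons, each of 7 numbers parted by spaces: the closure, from -1 (fully open) to 1 (shut), then the shift along the tool's x, y, z in mm, then the turn, a rotation vector about the tool's x, y, z in degrees. In form: grip tx ty tz ax ay az; .... A call has 1 to 5 rows; each row is the pose to reach, as a shift and turn from the pose commanded when the call began, along the tool's axes at that moment; what a row does not reach only later rows make up. A row lasts 1/12 s, in which the tool goes at most 41.7 mm and 7.16 degrees, less where a joint would pass 70% of its speed; a pose out of reach is approached as far as the arm can. A call with a gripper value outside its range is refused whole. The fingers move at their own pace and stop on an object; the grip force is fixed at half the most. Time passes only in rows, so rows that repeat a pose let the fingers close. It gives the time, the measured TCP pose, the force, the opening and the grip force at its end, in the units of the state.
- env.read_state(): the state, without advancing time (a new reading comes with each control period).
- env.snapshot(name): name is "side" or "top" or "wrist"; returns a dict with "color" (400x640x3 uint8, blue, green, red), "depth" (400x640 float32, m along the optical axis (not along the pixel's ray), 0 where there is no reading), "fx", "fy", "cx", "cy" (pixels), "R" (3x3) and "t" (3): a world point X has camera coordinates R X + t. Camera axes: x right, y down, z forward; pixel columns grow to the right and rows downward; lengths in m; the calibration is good to about 2 mm. A picture is of the moment at which its call begins.
- env.finish_job(): hands the job in; it is judged then, once.
The state is a dict: "clock": time; "qpos": joint angles; "dq": joint speeds; "joint_torque": joint torques, N m; "tcp_pos": TCP position; "tool_rot": TCP orientation; "ft_force": force on the tool from outside, world axes, zero at the start; "wrist_torque": the same for the moment, N m; "grip_width": finger opening in m; "grasp_force": force on a finger pad.
Only numpy, scipy, OpenCV 4.12 (cv2) and the standard library are available. Lean on these libraries where they do the work, as an engineer would, in place of code of your own. Each camera call takes 0.05 s, during which the arm holds its last target. There are 200 camera calls.

### The job

Close up the blue sample cool box so the vials stay cold: push the upright pale-blue inner flap down flat over the vials first, then swing the white hinged cover gently shut over it, without slamming, until it sits fully down on the rim. Push with the outside of the fingers or the fingertips only, gripping and lifting nothing, and leave the vials and the other glassware and bits on the bench where they stand.

Things in the scene. Friction and masses are not known exactly. Their poses are not given: they have to be found in the camera images.
- coolbox: blue open-topped box, 280 (its x) x 200 (its y) x 150 mm high, walls 12 mm, fixed to the bench; white bail folded down its -y side; origin at the centre of its underside, z up. Its x runs along both hinge lines, at -1.05 to 0.5 rad from straight ahead. The cover hinges along the top of its +y wall (left to far left), the flap inside its -y wall (right to near right). A white vial rack inside, top 67 mm up
- flap (a joint): angle of the pale-blue inner flap, rad: 0 = flat in the mouth (top face 140 mm above the bench, 10 mm below the rim), 1.57 = upright; stop at 1.70; starts 1.42 to 1.66. Friction hinge: stays where it is left; about 1 to 3 N at the free edge moves it. 240 mm along the hinge, free edge 160 mm from the hinge line, outer skin 5 mm thick on the outer side of the hinge line, foam on the inner side
- flap_hinge (a point): middle of the flap's hinge line: in the box frame x 0, y -80, z 135 mm; does not move in the box
- flap_edge (a point): middle of the flap's free edge, on its outer face (the face that looks away from the cover when upright and up when folded down; it carries an orange mark): 160 mm from the hinge line and 5 mm off it towards the outer face; axes of the flap: y from hinge to free edge, z out of the outer face
- flap_skin: hard pale-blue outer skin of the flap, 240 x 158 x 5 mm, the face to push; origin on the hinge line, axes as flap_edge
- flap_liner: grey foam lining on the inner face of the flap, 204 x 120 x 6 mm, set back 18 mm or more from the flap's free edge and side edges; origin on the hinge line, axes as flap_edge
- cover (a joint): angle of the white cover, rad: 0 = shut on the rim (top 177 mm above the bench), 1.57 = upright (reaches 356 mm), stop 2.10; starts open at 1.80 to 2.05, leaning outwards, away from the box. Stiff hinge: stays where it is left, does not fall shut; 1 to 8 N near its free edge moves it. 288 mm along the hinge, 26 mm thick, free edge 205 mm from the hinge line. The upright flap stops it from shutting
- cover_hinge (a point): middle of the cover's hinge line: in the box frame x 0, y +100, z 150 mm; does not move in the box
- cover_edge (a point): middle of the cover's free edge, on its outer (top) face: 205 mm from the hinge line and 26 mm off it towards the outer face; axes of the cover: -y from hinge to free edge, z out of the outer face
- cover_shell: white outer shell of the cover, 288 x 208 x 26 mm, with a ribbed grey panel on its outer face, the face to push; origin on the hinge line, axes as cover_edge
- cover_liner: grey foam plug on the inner face of the cover, 236 x 150 x 5 mm, set back about 25 mm from its edges; origin on the hinge line, axes as cover_edge
- vial0: amber sample vial with white cap, 24 mm across, 72 mm tall, standing loose in the rack; origin at its foot (about 33 mm above the bench)
- vial1: the same with a blue cap
- vial2: the same with a red cap
- erlenmeyer: glass conical flask, 80 mm across, 116 mm tall, standing loose on the bench; origin at the centre of its underside
- beaker: small glass beaker, 68 mm across, 90 mm tall, loose on the bench; origin at the centre of its underside
- reagent: amber jar with black cap, 60 mm across, 118 mm tall, loose on the bench; origin at the centre of its underside
- washbottle: white wash bottle with red cap and spout, 70 mm across, 178 mm tall, loose on the bench; origin at the centre of its underside
- clip: green plastic joint clip, about 45 x 44 x 8 mm, lying loose on the bench; origin under its back

How it is judged:
By the outcome, as a careful person would: the job done as asked, in the order asked, and still so for the second after the job is handed in, with the robot touching nothing.
It also fails if it takes over 56 s, if anything falls off the work surface, if the arm or the gripper's body presses on something with over 40 N, if the wrist force passes 120 N, or if a joint passes its speed limit or range.

## Working session

There is one attempt and no reset: what is moved stays moved. The work goes in short steps, Python scripts to look and compute and a tool call to move; the robot and the scene stay as the last step left them, time stands still between calls to the robot, and variables do not carry over. Pictures are saved under pics/ and viewed, at most 10 in all, crops included, and the job is handed in when it is done.

Besides the shell and the picture viewer there is one more tool, called after "Emit:" as name(argument=value, ...) on one line, values as JSON. servo_tool: Moves the arm, as the interface text tells. Its arguments: {"type":"object","properties":{"increments":{"type":"string"}},"required":["increments"]}

```bash
mkdir -p pics; ls
python3 - <<'E'
from workcell import env
import cv2,numpy as np
s=env.read_state(); print({k:np.round(v,3) for k,v in s.items()})
ims=[]
for n in("top","side"):
    d=env.snapshot(n); cv2.imwrite(f"pics/{n}0.png",d["color"]); np.savez(f"pics/{n}0.npz",**d)
    print(n,d["fx"],d["fy"],d["cx"],d["cy"],d["R"].round(3).tolist(),d["t"].round(3))
E
```

```text
pics
{'clock': np.float64(0.0), 'qpos': array([-0.966,  0.502, -0.427,  1.551,  0.221,  1.138, -0.21 ]), 'dq': array([ 0.001, -0.   , -0.001,  0.   ,  0.001,  0.001,  0.   ]), 'joint_torque': array([ 0.0000e+00, -5.6952e+01, -5.8160e+00, -2.8093e+01,  1.1000e-02,
        1.2000e-02, -0.0000e+00]), 'tcp_pos': array([0.218, 0.612, 0.23 ]), 'tool_rot': array([-5.340e-01, -3.095e+00,  3.000e-03]), 'ft_force': array([-0.5  ,  0.192,  1.155]), 'wrist_torque': array([0.   , 0.024, 0.005]), 'grasp_force': np.float64(0.0), 'grip_width': np.float64(0.085)}
top 384.6415111669209 384.6415111669209 324.1621919454522 201.6115340194052 [[-0.013, -1.0, -0.021], [-0.984, 0.016, -0.175], [0.175, 0.018, -0.984]] [-0.019  0.49   1.268]
side 520.0397978242788 520.0397978242788 316.1564370800563 201.34491883048426 [[-1.0, -0.03, -0.008], [-0.026, 0.95, -0.31], [0.017, -0.309, -0.951]] [0.467 0.082 1.563]
```

View images.

View pics/top0.png

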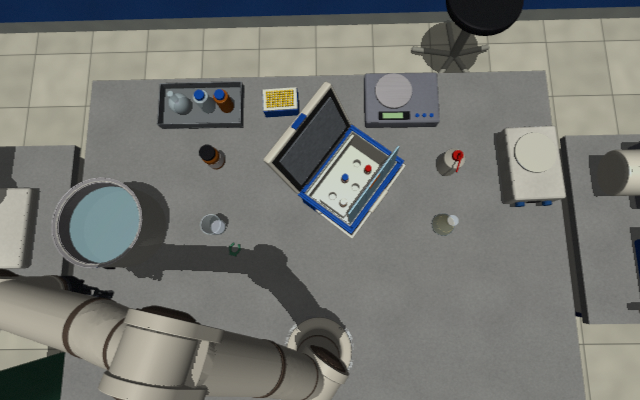

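View pics/side0.png

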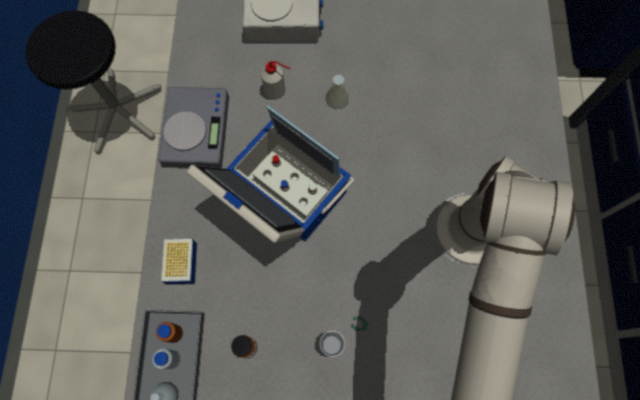

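```bash
cat > h.py <<'E'
import numpy as np,cv2
def cloud(d):
    v,u=np.mgrid[:400,:640]; z=d["depth"]
    c=np.stack([(u-d["cx"])/d["fx"]*z,(v-d["cy"])/d["fy"]*z,z],-1)
    X=(c-d["t"])@d["R"]; X[z==0]=np.nan
    return X
E
python3 - <<'E'
import numpy as np,cv2
from h import *
for n in("top","side"):
    d=np.load(f"pics/{n}0.npz"); X=cloud(d); hsv=cv2.cvtColor(d["color"],cv2.COLOR_BGR2HSV)
    x,y,z=X[...,0],X[...,1],X[...,2]
    reg=(abs(y)<.35)&(x>.2)&(x<.95)
    m=reg&(z>.142)&(z<.158)&(hsv[...,1]>140)&(hsv[...,0]>95)&(hsv[...,0]<125)
    P=X[m][:,:2].astype(np.float32); print(n,m.sum())
    r=cv2.minAreaRect(P*1000); print(r, cv2.boxPoints(r).round())
    # heights
    hi=reg&(z>.165)
    k,lab,st,ce=cv2.connectedComponentsWithStats(hi.astype(np.uint8))
    for i in range(1,k):
        if st[i,4]>60:
            Q=X[lab==i]; c=Q.mean(0); 
            print(i,st[i],c.round(3),'zmax',Q[:,2].max().round(3), np.linalg.svd(Q-c,full_matrices=False)[2][2].round(3))
E
```

```text
top 1173
((547.5115966796875, -114.26141357421875), (206.9755859375, 288.59112548828125), 52.63932800292969) [[ 370. -109.]
 [ 599. -284.]
 [ 725. -120.]
 [ 496.   56.]]
1 [ 264   81   86  111 4518] [0.636 0.012 0.273] zmax 0.348 [-0.544 -0.705  0.456]
2 [348 146  52  76 669] [ 0.502 -0.17   0.252] zmax 0.299 [ 0.603  0.79  -0.109]
3 [  63  295  128   26 1829] [0.209 0.253 0.781] zmax 0.835 [-0.982 -0.042 -0.182]
side 790
((548.3953857421875, -109.81851196289062), (204.44418334960938, 288.9076232910156), 53.07501983642578) [[ 372. -105.]
 [ 602. -278.]
 [ 725. -115.]
 [ 494.   59.]]
1 [ 267  106   73   68 1286] [ 0.501 -0.16   0.244] zmax 0.3 [-0.601 -0.799  0.028]
2 [ 187  165  116   78 3260] [0.637 0.027 0.289] zmax 0.349 [ 0.538  0.688 -0.486]
3 [ 465  178   37  149 2482] [0.209 0.264 0.775] zmax 0.835 [0.978 0.057 0.202]
```

Emit:
servo_tool(increments="1 0 0 -40 0 0 4; 1 0 0 -80 0 0 8; 1 0 0 -120 0 0 12; 1 0 0 -160 0 0 16; 1 0 0 -200 0 0 17.8")

```text
clock: 0.52
tcp_pos: [0.2176, 0.6119, 0.4329]
tool_rot: [-1.012, -2.974, 0.001]
ft_force: [0.3, 1.0, -0.0]
grip_width: 0.0255
grasp_force: 0.0
```

```bash
cat >> h.py <<'E'
from scipy.spatial.transform import Rotation as Ro
C=np.array([.548,-.112,0]); YAW=-.652
B=Ro.from_euler("z",YAW).as_matrix()
def rep(env):
    s=env.read_state(); R=Ro.from_rotvec(s["tool_rot"]).as_matrix()
    print("t",s["clock"].round(2),"box",((s["tcp_pos"]-C)@B*1000).round(1),"F box",(s["ft_force"]@B).round(1),"tool in box",(B.T@R).round(3).tolist(),"q",s["qpos"].round(2))
    return s,R
E
python3 - <<'E'
from h import *; from workcell import env
s,R=rep(env)
for w in([.42,.2,.43],):print("w1 tool mm",((np.array(w)-s["tcp_pos"])@R*1000).round())
for b in([0,-150,430],[0,-150,260]):print(b,((np.array(b)/1000@B.T+C-s["tcp_pos"])@R*1000).round())
d=np.load("pics/top0.npz"); X=cloud(d)
for p in((455,160),(445,222),(210,158),(212,225),(234,249)): print(p,X[p[1],p[0]].round(3),((X[p[1],p[0]]-C)@B*1000).round())
E
```

```text
Traceback (most recent call last):
  File "h.py", line 12, in rep
    print("t",s["clock"].round(2),"box",((s["tcp_pos"]-C)@B*1000).round(1),"F box",(s["ft_force"]@B).round(1),"tool in box",(B.T@R).round(3).tolist(),"q",s["qpos"].round(2))
              ^^^^^^^^^^^^^^^^
AttributeError: 'float' object has no attribute 'round'
```

```bash
sed -i 's/s\["clock"\].round(2)/round(float(s["clock"]),2)/' h.py
python3 - <<'E'
from h import *; from workcell import env
s,R=rep(env)
for w in([.42,.2,.43],):print("w1 tool mm",((np.array(w)-s["tcp_pos"])@R*1000).round())
for b in([0,-150,430],[0,-150,260]):print(b,((np.array(b)/1000@B.T+C-s["tcp_pos"])@R*1000).round())
d=np.load("pics/top0.npz"); X=cloud(d)
for p in((455,160),(445,222),(210,158),(212,225),(234,249)): print(p,X[p[1],p[0]].round(3),((X[p[1],p[0]]-C)@B*1000).round())
E
```

```text
t 0.52 box [-701.8  374.9  432.9] F box [-0.4  0.9 -0. ] tool in box [[-1.0, 0.004, 0.0], [0.004, 1.0, -0.001], [-0.0, -0.001, -1.0]] q [-1.01  0.39 -0.39  1.26  0.14  1.53 -0.46]
w1 tool mm [-412. -203.    3.]
[0, -150, 430] [-704. -522.    3.]
[0, -150, 260] [-704. -522.  173.]
(455, 160) [ 0.603 -0.449  0.133] [ 248. -235.  133.]
(445, 222) [ 0.409 -0.417  0.087] [  75. -327.   87.]
(210, 158) [0.629 0.347 0.119] [-215.  414.  119.]
(212, 225) [0.42  0.367 0.007] [-393.  303.    7.]
(234, 249) [0.336 0.289 0.003] [-412.  190.    3.]
```

Emit:
servo_tool(increments="1 -36 -18 0 0 0 0; 1 -72 -36 0 0 0 0; 1 -108 -54 0 0 0 0; 1 -144 -72 0 0 0 0; 1 -180 -90 0 0 0 0")

```text
clock: 0.93
tcp_pos: [0.3066, 0.4296, 0.4308]
tool_rot: [-1.006, -2.976, 0.001]
ft_force: [1.0, 0.1, -0.9]
grip_width: 0.0002
grasp_force: 0.0
```

Emit:
servo_tool(increments="1 -36 -18 0 0 0 0; 1 -72 -36 0 0 0 0; 1 -108 -54 0 0 0 0; 1 -144 -72 0 0 0 0; 1 -180 -90 0 0 0 0")

```text
clock: 1.35
tcp_pos: [0.3948, 0.2487, 0.4311]
tool_rot: [-1.007, -2.976, 0.0]
ft_force: [1.8, 0.9, 0.5]
grip_width: -0.0002
grasp_force: 0.0
```

Emit:
servo_tool(increments="1 -28 -28 0 0 0 0; 1 -56 -56 0 0 0 0; 1 -84 -84 0 0 0 0; 1 -112 -112 0 0 0 0; 1 -140 -140 0 0 0 0")

```text
clock: 1.77
tcp_pos: [0.4204, 0.0526, 0.4311]
tool_rot: [-1.007, -2.976, -0.0]
ft_force: [1.4, 0.5, -0.6]
grip_width: -0.0001
grasp_force: 0.0
```

Run:
```python
from h import *; from workcell import env
s,R=rep(env)
for b in([0,-150,430],[0,-150,260]):print(b,((np.array(b)/1000@B.T+C-s["tcp_pos"])@R*1000).round())
```

```text
t 1.77 box [-201.3   53.4  431.1] F box [ 0.8  1.2 -0.6] tool in box [[-1.0, 0.0, -0.0], [0.0, 1.0, -0.0], [0.0, -0.0, -1.0]] q [-0.29 -0.09  0.09  1.79  0.01  1.44  0.72]
[0, -150, 430] [-201. -203.    1.]
[0, -150, 260] [-201. -203.  171.]
```

Emit:
servo_tool(increments="1 -28 -28 0 0 0 0; 1 -56 -56 0 0 0 0; 1 -84 -84 0 0 0 0; 1 -112 -112 0 0 0 0; 1 -140 -140 0 0 0 0")

```text
clock: 2.18
tcp_pos: [0.4466, -0.1435, 0.4312]
tool_rot: [-1.006, -2.976, -0.0]
ft_force: [0.3, 0.1, 0.6]
grip_width: 0.0002
grasp_force: 0.0
```

Emit:
servo_tool(increments="1 -28 -28 0 0 0 0; 1 -56 -56 0 0 0 0; 1 -60 -63 40 0 0 0; 1 -60 -63 80 0 0 0; 1 -60 -63 80 0 0 0")

```text
clock: 2.6
tcp_pos: [0.4513, -0.2269, 0.3432]
tool_rot: [-1.006, -2.96, 0.0]
ft_force: [-1.1, 2.1, -1.5]
grip_width: 0.0
grasp_force: 0.0
```

Run:
```python
from h import *; from workcell import env
s,R=rep(env)
for n in("top","side"):
    d=env.snapshot(n); cv2.imwrite(f"pics/{n}1.png",d["color"]); np.savez(f"pics/{n}1.npz",**d)
```

```text
t 2.6 box [  -7.2 -150.   343.2] F box [-2.2  1.  -1.5] tool in box [[-1.0, 0.003, -0.014], [0.003, 1.0, -0.005], [0.014, -0.005, -1.0]] q [ 0.02  0.12  0.44  1.78 -0.05  1.27  1.38]
```

View pics/side1.png

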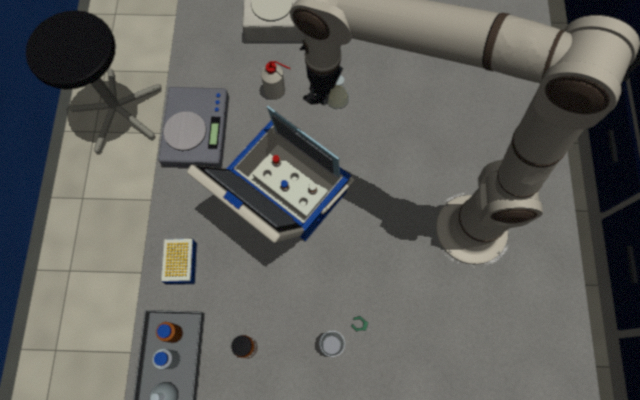

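Emit:
servo_tool(increments="1 0 0 35 0 0 0; 1 0 0 70 0 0 0; 1 0 0 101 0 0 0; 1 0 20 101 0 0 0; 1 0 35 101 0 0 0")

```text
clock: 3.12
tcp_pos: [0.4792, -0.1994, 0.2515]
tool_rot: [1.006, 2.975, 0.001]
ft_force: [1.4, 0.1, 0.3]
grip_width: -0.0
grasp_force: 0.0
```

Emit:
servo_tool(increments="1 0 10 0 0 0 0; 1 0 20 0 0 0 0; 1 0 30 0 0 0 0; 1 0 38 0 0 0 0; 1 0 38 0 0 0 0")

```text
clock: 3.53
tcp_pos: [0.5028, -0.1686, 0.2513]
tool_rot: [1.002, 2.975, 0.001]
ft_force: [0.5, 1.0, 0.1]
grip_width: 0.0001
grasp_force: 0.2
```

Run:
```python
from h import *; from workcell import env
s,R=rep(env)
for n in("top","side"):
    d=env.snapshot(n); cv2.imwrite(f"pics/{n}2.png",d["color"]); np.savez(f"pics/{n}2.npz",**d)
```

```text
t 3.53 box [ -1.6 -72.4 251.3] F box [-0.1  1.1  0.1] tool in box [[-1.0, -0.002, 0.002], [-0.002, 1.0, 0.002], [-0.002, 0.002, -1.0]] q [-0.06  0.24  0.39  1.85 -0.11  1.06  1.29]
```

View pics/side2.png

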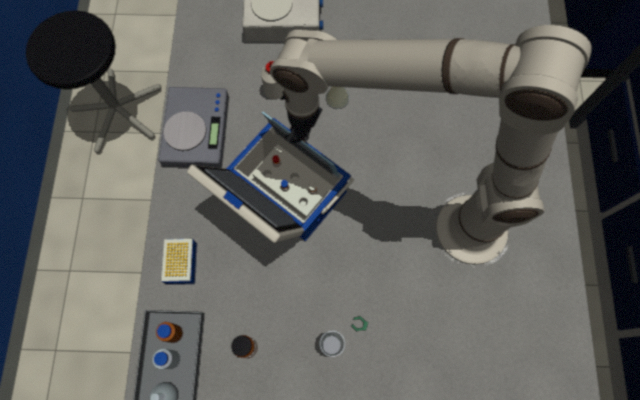

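Emit:
servo_tool(increments="1 0 10 3 0 0 0; 1 0 20 6 0 0 0; 1 0 30 10 0 0 0; 1 0 40 15 0 0 0; 1 0 50 21 0 0 0")

```text
clock: 4.05
tcp_pos: [0.5319, -0.1299, 0.2288]
tool_rot: [1.007, 2.975, -0.0]
ft_force: [0.5, -1.2, 1.0]
grip_width: -0.0001
grasp_force: 0.6
```

Emit:
servo_tool(increments="1 0 10 8 0 0 0; 1 0 19 16 0 0 0; 1 0 27 25 0 0 0; 1 0 34 35 0 0 0; 1 0 40 45 0 0 0")

```text
clock: 4.47
tcp_pos: [0.5556, -0.0979, 0.1828]
tool_rot: [-1.006, -2.975, 0.0]
ft_force: [-1.0, -0.1, 0.8]
grip_width: 0.0003
grasp_force: 0.4
```

Run:
```python
from h import *; from workcell import env
s,R=rep(env)
```

```text
t 4.47 box [ -2.5  15.8 182.8] F box [-0.7 -0.7  0.8] tool in box [[-1.0, 0.0, -0.001], [0.0, 1.0, -0.001], [0.001, -0.001, -1.0]] q [-0.14  0.38  0.33  1.84 -0.15  0.95  1.18]
```

Emit:
servo_tool(increments="1 0 4 9 0 0 0; 1 0 7 18 0 0 0; 1 0 10 27 0 0 0; 1 0 12 34 0 0 0; 1 0 12 39 0 0 0")

```text
clock: 4.88
tcp_pos: [0.5627, -0.0886, 0.1442]
tool_rot: [-1.006, -2.975, -0.0]
ft_force: [0.6, 0.3, 0.6]
grip_width: -0.0003
grasp_force: 0.3
```

Emit:
servo_tool(increments="1 0 0 2 0 0 0; 1 0 0 4 0 0 0; 1 0 0 5 0 0 0; 1 0 0 6 0 0 0; 1 0 0 6 0 0 0")

```text
clock: 5.3
tcp_pos: [0.5628, -0.0893, 0.1401]
tool_rot: [1.007, 2.975, 0.001]
ft_force: [-2.1, 0.9, 3.5]
grip_width: -0.0003
grasp_force: 1.9
```

Run:
```python
from h import *; from workcell import env
s,R=rep(env)
d=env.snapshot("side");X=cloud(d);L=(X-C)@B*1000
m=(abs(L[...,0])<110)&(L[...,1]>-75)&(L[...,1]<78)&(L[...,2]>90)&(L[...,2]<175)
P=L[m];print(len(P))
for a in range(-70,80,25):
    q=P[(P[:,1]>=a)&(P[:,1]<a+25)];print(a,len(q),np.median(q[:,2]).round(1) if len(q) else 0)
```

```text
t 5.3 box [ -2.   27.1 140.1] F box [-2.2 -0.5  3.5] tool in box [[-1.0, 0.001, 0.0], [0.001, 1.0, 0.0], [-0.0, 0.0, -1.0]] q [-0.14  0.45  0.31  1.86 -0.18  0.87  1.18]
2555
-70 370 138.7
-45 332 138.5
-20 316 138.5
5 395 139.0
30 528 138.7
55 537 139.2
```

Emit:
servo_tool(increments="1 0 0 2 0 0 0; 1 0 0 4 0 0 0; 1 0 0 5 0 0 0; 1 0 0 5 0 0 0; 1 0 0 5 0 0 0")

```text
clock: 5.77
tcp_pos: [0.5631, -0.0893, 0.1395]
tool_rot: [1.007, 2.975, 0.004]
ft_force: [-15.7, 2.9, 39.1]
grip_width: 0.0001
grasp_force: 19.6
```

Run:
```python
from h import *; from workcell import env
s,R=rep(env)
d=env.snapshot("side");X=cloud(d);L=(X-C)@B*1000
n=np.load("pics/side2.npz")
L=(cloud(n)-C)@B*1000
# cover cross-section (inner face / edge) from early view
m=(abs(L[...,0])<130)&(L[...,1]>95)&(L[...,2]>160)
P=L[m];print(len(P),P.max(0).round())
for a in range(170,360,20):
    q=P[(P[:,2]>=a)&(P[:,2]<a+20)];print(a,len(q),np.percentile(q[:,1],[5,50,95]).round() if len(q) else 0)
```

```text
t 5.77 box [ -1.8  27.2 139.5] F box [-14.2  -7.2  39.1] tool in box [[-1.0, 0.001, 0.0], [0.001, 1.0, 0.003], [-0.0, 0.003, -1.0]] q [-0.14  0.45  0.31  1.86 -0.18  0.86  1.18]
2887 [130. 206. 348.]
170 131 [107. 110. 113.]
190 164 [113. 118. 122.]
210 197 [122. 127. 131.]
230 193 [131. 136. 141.]
250 199 [140. 144. 149.]
270 207 [148. 153. 157.]
290 296 [158. 163. 170.]
310 718 [167. 180. 205.]
330 773 [182. 190. 201.]
350 0 0
```

Emit:
servo_tool(increments="1 0 0 -10 0 0 0; 1 0 0 -50 0 0 0; 1 0 0 -90 0 0 0; 1 0 0 -130 0 0 0; 1 0 0 -170 0 0 0")

```text
clock: 6.23
tcp_pos: [0.5625, -0.0894, 0.3063]
tool_rot: [1.007, 2.975, 0.0]
ft_force: [1.0, 0.2, -0.3]
grip_width: -0.0002
grasp_force: 0.0
```

Emit:
servo_tool(increments="1 0 0 -40 0 0 0; 1 0 0 -80 0 0 0; 1 0 0 -120 0 0 0; 1 0 35 -125 0 0 0; 1 0 75 -125 0 0 0")

```text
clock: 6.65
tcp_pos: [0.6097, -0.0334, 0.4355]
tool_rot: [1.015, 2.962, 0.004]
ft_force: [1.7, 0.2, -0.0]
grip_width: 0.0
grasp_force: 0.0
```

Emit:
servo_tool(increments="1 0 40 0 0 0 0; 1 0 80 0 0 0 0; 1 0 120 0 0 0 0; 1 0 160 0 0 0 0; 1 0 160 0 0 0 0")

```text
clock: 7.07
tcp_pos: [0.7076, 0.108, 0.4248]
tool_rot: [-0.989, -2.977, -0.005]
ft_force: [-1.7, 1.4, -2.1]
grip_width: -0.0004
grasp_force: 0.0
```

Run:
```python
from h import *; from workcell import env
s,R=rep(env)
```

```text
t 7.07 box [ -6.6 271.7 424.8] F box [-2.2  0.  -2.1] tool in box [[-1.0, -0.01, -0.005], [-0.01, 1.0, 0.001], [0.005, 0.001, -1.0]] q [-0.35  0.52  0.28  1.08 -0.14  1.57  0.83]
```

Emit:
servo_tool(increments="1 0 0 35 0 0 0; 1 0 0 70 0 0 0; 1 0 0 100 0 0 0; 1 0 0 124 0 0 0; 1 0 0 124 0 0 0")

```text
clock: 7.48
tcp_pos: [0.7021, 0.0971, 0.2984]
tool_rot: [-1.004, -2.967, 0.008]
ft_force: [-0.7, -1.0, -2.2]
grip_width: -0.0002
grasp_force: 0.0
```

Run:
```python
from h import *; from workcell import env
s,R=rep(env)
d=env.snapshot("side"); cv2.imwrite("pics/side3.png",d["color"])
```

```text
t 7.48 box [ -4.4 259.7 298.4] F box [ 0.  -1.2 -2.2] tool in box [[-1.0, 0.001, -0.007], [0.001, 1.0, -0.008], [0.007, -0.008, -1.0]] q [-0.35  0.55  0.27  1.31 -0.15  1.32  0.84]
```

View pics/side3.png

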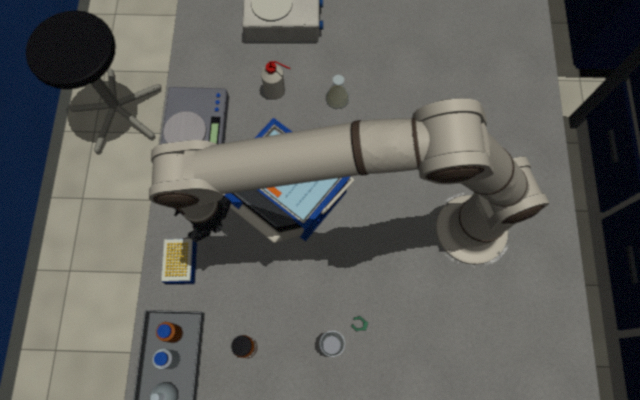

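Emit:
servo_tool(increments="1 0 -15 0 0 0 0; 1 0 -28 0 0 0 0; 1 0 -40 0 0 0 0; 1 0 -50 -4 0 0 0; 1 0 -60 -8 0 0 0")

```text
clock: 7.95
tcp_pos: [0.6712, 0.0511, 0.3166]
tool_rot: [1.003, 2.97, 0.008]
ft_force: [5.4, 4.6, 2.7]
grip_width: 0.0003
grasp_force: 3.2
```

Emit:
servo_tool(increments="1 0 -10 -4 0 0 0; 1 0 -20 -8 0 0 0; 1 0 -30 -11 0 0 0; 1 0 -40 -14 0 0 0; 1 0 -50 -16 0 0 0")

```text
clock: 8.37
tcp_pos: [0.6411, 0.0115, 0.3335]
tool_rot: [1.002, 2.97, 0.009]
ft_force: [5.0, 3.6, 4.9]
grip_width: 0.0003
grasp_force: 2.5
```

Run:
```python
from h import *; from workcell import env
s,R=rep(env)
```

```text
t 8.37 box [ -0.9 154.7 333.5] F box [1.8 5.9 4.9] tool in box [[-1.0, -0.001, 0.005], [-0.001, 1.0, 0.008], [-0.005, 0.008, -1.0]] q [-0.28  0.38  0.3   1.48 -0.12  1.29  0.95]
```

Emit:
servo_tool(increments="1 0 -11 0 0 0 0; 1 0 -22 0 0 0 0; 1 0 -33 0 0 0 0; 1 0 -44 0 0 0 0; 1 0 -55 1 0 0 0")

```text
clock: 8.78
tcp_pos: [0.6052, -0.0341, 0.3293]
tool_rot: [1.006, 2.974, 0.001]
ft_force: [3.3, 1.9, 4.4]
grip_width: -0.0002
grasp_force: 2.1
```

Emit:
servo_tool(increments="1 0 -12 2 0 0 0; 1 0 -24 4 0 0 0; 1 0 -35 7 0 0 0; 1 0 -47 11 0 0 0; 1 0 -59 15 0 0 0")

```text
clock: 9.2
tcp_pos: [0.5684, -0.0816, 0.3124]
tool_rot: [-1.007, -2.975, 0.001]
ft_force: [3.0, 1.2, -0.3]
grip_width: -0.0001
grasp_force: 1.4
```

Run:
```python
from h import *; from workcell import env
s,R=rep(env)
d=env.snapshot("top"); cv2.imwrite("pics/top4.png",d["color"])
```

```text
t 9.2 box [ -2.2  36.6 312.4] F box [ 1.7  2.8 -0.3] tool in box [[-1.0, 0.001, -0.0], [0.001, 1.0, -0.001], [0.0, -0.001, -1.0]] q [-0.18  0.27  0.35  1.67 -0.1   1.22  1.1 ]
```

View pics/top4.png

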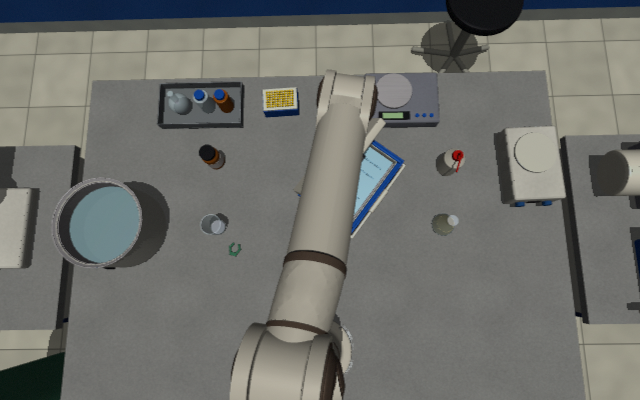

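Emit:
servo_tool(increments="1 0 -9 4 0 0 0; 1 0 -17 8 0 0 0; 1 0 -25 12 0 0 0; 1 0 -33 17 0 0 0; 1 0 -41 23 0 0 0")

```text
clock: 9.67
tcp_pos: [0.544, -0.113, 0.2895]
tool_rot: [-1.006, -2.976, -0.0]
ft_force: [2.4, 2.4, 1.3]
grip_width: 0.0
grasp_force: 1.2
```

Emit:
servo_tool(increments="1 0 -8 6 0 0 0; 1 0 -15 12 0 0 0; 1 0 -22 18 0 0 0; 1 0 -28 25 0 0 0; 1 0 -34 32 0 0 0")

```text
clock: 10.08
tcp_pos: [0.5233, -0.1405, 0.2576]
tool_rot: [-1.007, -2.975, 0.0]
ft_force: [0.7, 1.9, 0.1]
grip_width: -0.0001
grasp_force: 1.0
```

Emit:
servo_tool(increments="1 0 -5 7 0 0 0; 1 0 -10 14 0 0 0; 1 0 -14 21 0 0 0; 1 0 -18 28 0 0 0; 1 0 -22 35 0 0 0")

```text
clock: 10.5
tcp_pos: [0.5104, -0.1577, 0.2226]
tool_rot: [1.007, 2.976, -0.0]
ft_force: [0.6, 1.8, 1.5]
grip_width: -0.0
grasp_force: 0.9
```

Run:
```python
from h import *; from workcell import env
s,R=rep(env)
d=env.snapshot("top");L=(cloud(d)-C)@B*1000
for x in range(-140,140,40):
  o=[]
  for a in range(-100,110,30):
    q=L[(abs(L[...,0]-x)<20)&(abs(L[...,1]-a)<15)&(L[...,2]<330)&(L[...,2]>120)]; o.append(round(float(np.median(q[:,2])),0) if len(q)>10 else None)
  print(x,o)
```

```text
t 10.5 box [ -2.1 -59.2 222.6] F box [-0.6  1.8  1.5] tool in box [[-1.0, 0.0, 0.0], [0.0, 1.0, -0.0], [-0.0, -0.0, -1.0]] q [-0.07  0.28  0.38  1.87 -0.12  1.01  1.28]
-140 [None, None, None, 205.0, 196.0, 189.0, 181.0]
-100 [None, None, None, 207.0, 200.0, 192.0, 183.0]
-60 [None, None, None, 207.0, 201.0, 193.0, 183.0]
-20 [None, None, None, 207.0, 201.0, 193.0, 183.0]
20 [None, None, None, None, 199.0, 193.0, 183.0]
60 [None, None, None, None, 197.0, 193.0, 183.0]
100 [None, None, None, None, None, 191.0, 182.0]
```

Emit:
servo_tool(increments="1 0 -3 6 0 0 0; 1 0 -6 12 0 0 0; 1 0 -8 18 0 0 0; 1 0 -10 24 0 0 0; 1 0 -11 29 0 0 0")

```text
clock: 10.97
tcp_pos: [0.5038, -0.1666, 0.1937]
tool_rot: [1.007, 2.976, -0.0]
ft_force: [0.1, -0.1, 1.4]
grip_width: -0.0003
grasp_force: 0.9
```

Emit:
servo_tool(increments="1 0 0 4 0 0 0; 1 0 -1 8 0 0 0; 1 0 -1 11 0 0 0; 1 0 -1 14 0 0 0; 1 0 -1 15 0 0 0")

```text
clock: 11.38
tcp_pos: [0.503, -0.1672, 0.1788]
tool_rot: [-1.007, -2.975, 0.001]
ft_force: [-2.1, -0.8, 0.9]
grip_width: 0.0002
grasp_force: 1.0
```

Run:
```python
from h import *; from workcell import env
s,R=rep(env)
```

```text
t 11.38 box [ -2.3 -71.2 178.8] F box [-1.2 -1.9  0.9] tool in box [[-1.0, 0.001, -0.0], [0.001, 1.0, -0.001], [0.0, -0.001, -1.0]] q [-0.04  0.33  0.37  1.92 -0.15  0.91  1.33]
```

Emit:
servo_tool(increments="1 0 0 1 0 0 0; 1 0 0 2 0 0 0; 1 0 0 3 0 0 0; 1 0 0 3 0 0 0; 1 0 0 3 0 0 0")

```text
clock: 11.8
tcp_pos: [0.5033, -0.167, 0.1766]
tool_rot: [1.007, 2.976, 0.0]
ft_force: [-2.7, -0.1, 4.2]
grip_width: -0.0002
grasp_force: 2.4
```

Emit:
servo_tool(increments="1 0 0 0.5 0 0 0; 1 0 0 1 0 0 0; 1 0 0 2 0 0 0; 1 0 0 2 0 0 0; 1 0 0 2 0 0 0")

```text
clock: 12.22
tcp_pos: [0.5034, -0.167, 0.1764]
tool_rot: [1.007, 2.975, 0.002]
ft_force: [-6.8, 1.6, 20.0]
grip_width: 0.0002
grasp_force: 10.0
```

Seated firmly (20 N, height no longer changing). Now lift away and check.

Emit:
servo_tool(increments="1 0 0 -5 0 0 0; 1 0 0 -20 0 0 0; 1 0 0 -50 0 0 0; 1 0 0 -90 0 0 0; 1 0 0 -130 0 0 0")

```text
clock: 12.63
tcp_pos: [0.5025, -0.1662, 0.3047]
tool_rot: [-1.005, -2.974, 0.0]
ft_force: [0.9, -0.2, -0.6]
grip_width: -0.0004
grasp_force: 0.0
```

Emit:
servo_tool(increments="1 0 -30 -30 0 0 0; 1 0 -65 -50 0 0 0; 1 0 -100 -70 0 0 0; 1 0 -130 -80 0 0 0; 1 0 -130 -80 0 0 0")

```text
clock: 13.05
tcp_pos: [0.421, -0.2769, 0.3876]
tool_rot: [1.019, 2.966, -0.004]
ft_force: [0.6, -1.2, 0.8]
grip_width: -0.0001
grasp_force: 0.0
```

Run:
```python
from h import *; from workcell import env
s,R=rep(env)
for n in("top","side"):
  d=env.snapshot(n);cv2.imwrite(f"pics/{n}9.png",d["color"]);L=(cloud(d)-C)@B*1000
  for x in range(-120,140,80):
    o=[]
    for a in range(-95,110,30):
      q=L[(abs(L[...,0]-x)<20)&(abs(L[...,1]-a)<10)&(L[...,2]<330)&(L[...,2]>120)]; o.append(round(float(np.median(q[:,2])),1) if len(q)>10 else None)
    print(n,x,o)
```

```text
t 13.05 box [  -0.9 -208.1  387.6] F box [ 1.2 -0.6  0.8] tool in box [[-1.0, 0.01, 0.006], [0.01, 1.0, -0.0], [-0.006, -0.0, -1.0]] q [ 0.06  0.08  0.5   1.72 -0.04  1.34  1.48]
top -120 [175.8, 176.4, 176.7, 176.7, 176.3, 176.2, 176.7]
top -40 [176.9, 177.0, 178.9, 179.2, 178.4, 177.3, 176.4]
top 40 [176.8, 177.2, 179.4, 178.6, 178.5, 177.4, 176.4]
top 120 [176.6, 177.0, 176.6, 176.8, 176.9, 176.7, 176.5]
side -120 [174.8, 174.7, 175.3, 174.7, 175.5, 174.9, 174.8]
side -40 [174.8, 175.3, 177.1, 176.8, 176.6, 176.3, 175.1]
side 40 [174.9, 175.1, 177.2, 177.1, 176.9, 176.4, 175.2]
side 120 [174.3, 174.8, 174.7, 174.6, 175.1, 174.6, 175.3]
```

View pics/side9.png

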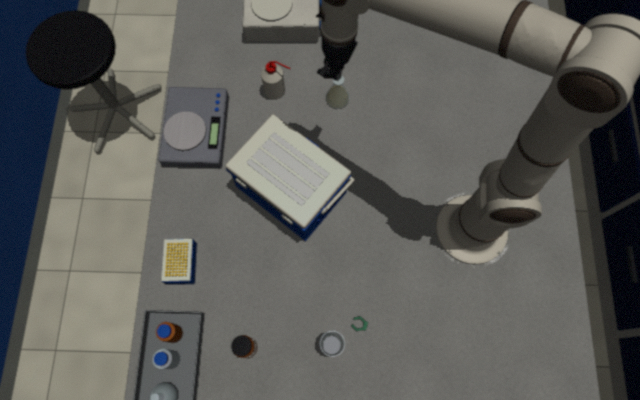

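The picture shows the cover shut and level on the box, centred near pixel (290,175). The other items have not moved, and the arm is clear of everything.

```bash
python3 -c "
from workcell import env
print(env.finish_job())"
```

```text
the job is handed in; nothing more can be done
None
```

The cool box is closed: I pushed the flap down flat first, then swung the cover gently shut until it sat level on the rim (top at about 177 mm). The bench items are where they stood, and I handed the job in at about 13 s; I pressed the flap with about 39 N at the fingertips at the end of its travel.

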